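# Pulse the bench glaze mill with its bayonet lid

### The arm

A 6-joint arm with a two-finger parallel gripper is mounted at the origin on a cart in front of the work surface, level with it; the furniture and walls round the work are solid. World frame = base frame: x ahead of the robot, y to its left, z up, the work surface at z = 0. Lengths are in m, angles in rad, forces in N, time in s.
With the tool pointing down it reaches from about 0.3 to 0.875 m from the base axis. Payload 6.4 kg.
Tool frame: the origin (TCP) lies between the finger pads; the fingertips stand 25 mm ahead of it and the grasp point (between the pads) lies 6 mm ahead of it; z points along the fingers, y is the line along which they close (so a half turn about z gives the same grasp; the last joint's range is limited). The gripper opens to 85 mm and grips with 20 to 120 N. Pads are 22 mm wide; open, the fingers measure 114 mm over their backs; the gripper's body (76 mm by 85 mm) begins 54 mm behind the grasp point. The pads swing forward as they close: fully open they stand 13 mm farther back than shut.
Start: joints at [1.112, 0.181, 1.607, -0, 1.354, -0.206], TCP at [0.144, 0.557, 0.256] pointing down, gripper open.
Joint ranges: [-2.99, 2.99], [-0.89, 2.07], [0.3, 2.58], [-1.14, 4.28], [0, 2.63], [-3.12, 3.12]. Speed limits (rad/s): [2.57, 2.57, 3.01, 3.14, 3.14, 3.14].

### API

Orientations are given as a unit quaternion [w, x, y, z].
In Python, from bench import ctrl gives the robot as it stands.
- The arm moves only by the tool servo_tool, never from a script. Its argument "series" is text: rows parted by semicolons, each of 7 numbers parted by spaces: the gripper command: -1 is fully open, 1 is shut, values between are in proportion, then the shift along the tool's x, y, z in m, then the turn, a rotation vector about the tool's x, y, z in degrees. A call has 1 to 12 rows; each row is the pose to reach, as a shift and turn from the pose commanded when the call began, along the tool's axes at that moment; what a row does not reach only later rows make up. A row lasts 1/12 s, in which the tool goes at most 41.7 mm and 7.16 degrees, less where a joint would pass 70% of its speed; a pose out of reach is approached as far as the arm can. A call with a gripper value outside its range is refused whole. The fingers move at their own pace and stop on an object; the grip force is fixed at half the most. Time passes only in rows, so rows that repeat a pose let the fingers close. It gives the time, the measured TCP pose, the force, the opening and the grip force at its end, in the units of the state.
- ctrl.get_obs(): the state, without advancing time (a new reading comes with each control period).
- ctrl.camera(name): name is "scene" or "top" or "wrist"; returns a dict with "img" (480x640x3 uint8, red, green, blue), "z_map" (480x640 float32, m along the optical axis (not along the pixel's ray), 0 where there is no reading), "fovy" (degrees; the focal length in pixels is half the picture's height over the tangent of half this angle, whatever the lens; pixels are square), "cx", "cy" (the principal point, pixels), "extrinsics" (4x4, takes a point from camera to world coordinates); the wrist camera has in their place "T_tool_cam" (4x4, takes a point from camera to tool coordinates, whose origin is the TCP and whose axes are the flange's). Camera axes: x right, y down, z forward; pixel columns grow to the right and rows downward; lengths in m; the calibration is good to about 2 mm. The wrist camera is an equidistant fisheye: a pixel r from the principal point sees the ray r / f radians off the axis. A picture is of the moment at which its call begins: read the wrist's pose just before it.
- ctrl.hand_in(): hands the job in; it is judged then, once.
The state is a dict: "time_s": time; "q": joint angles; "dq": joint speeds; "joint_efforts": joint torques, N m; "eef_pos": TCP position; "eef_rot": TCP orientation; "wrist_force": force on the tool from outside, world axes, zero at the start; "torque": the same for the moment, N m; "opening": opening from 0.0 (shut) to 1.0 (fully open); "grasp_force": force on a finger pad.
Only numpy, scipy, OpenCV 4.12 (cv2) and the standard library are available. Lean on these libraries where they do the work, as an engineer would, in place of code of your own. Each camera call takes 0.05 s, during which the arm holds its last target. There are 200 camera calls.

### The job

Give the small blue glaze mill a held pulse. First push the red transport-lock slide along its track to its far end stop so that its tongue is clear of the mouth, then pick up the black bayonet lid, lower it into the mouth with its orange lugs going down the two slots until its brim sits on the rim, and turn it clockwise from the white mark to the yellow mark, never on to the red mark where it would click locked. Finish while still holding the lid turned to the yellow mark in the gripper, because a spring turns it back if you let go; do not disturb the two glaze jars and the cup standing nearby.

Things in the scene. Friction and masses are not known exactly. Their poses are not given: they have to be found in the camera images.
- mouth (a point): Centre of the mill's mouth, level with its rim, 105 mm above the table; z up. The rim ring is 112 mm across; inside, a flange 8 mm thick leaves a round opening 72 mm across, with a slot 26 mm wide at the +x and at the -x side, each out to 44 mm from the centre. -x points to the lock track, roughly to the robot. Lid turn is measured clockwise from above, from this x axis.
- mill: The round blue mill, fixed on a dark plate 265 x 165 x 12 mm; origin on the table under the mouth, same axes. Rim marks, clockwise from each of the two slots seen from above: white at the slot (0 rad), yellow from 0.45 to 0.75 rad (centre 0.60), red about 1.2 rad, where the lid clicks over sprung rollers (it meets them at about 0.95 rad).
- lid_grip (a point): Middle of the grip fin of the loose black lid, which stands fin up on the table; z up. The fin is 58 mm long along x, 14 mm thick along y, from 19 mm below (brim) to 17 mm above this point. Seated in the mouth, this point is 25 mm above the mouth point. White stripes at both fin ends are its pointers; its turn is the angle of its x axis; a half turn makes no difference.
- lid: The lid, about 150 g; origin at the foot of its plug, 45 mm below the fin's middle, same axes. Plug 67 mm across, 20 mm deep; over it a brim 87 mm across, 5 mm thick. Two orange lugs at +x and -x reach 41.5 mm from the axis, 18 mm wide, 2 to 10.5 mm above the foot: it enters with its x axis along the mouth's x axis, either way round, with 2.5 mm and 0.1 rad of play.
- pulse_ring (a joint): Turn of the sprung ring hidden under the flange, rad: 0 at rest, clockwise to 1.15. The lugs push it after about 0.13 rad of free turn, so it reads the lid's turn less about 0.13 (0.47 at the middle of yellow). Its spring pushes back with 0.06 N m at rest, 0.13 at yellow, 0.20 near the lock. Past 0.90 the lid counts as gone into the lock.
- lock_slide (a joint): Position of the transport lock, m: starts between 0 and 0.015, its tongue across the mouth, blocking the lid; 0.060 is the end stop, tongue clear. It slides along the +y direction of the mouth's frame (roughly to the robot's left) with about 1.5 N of friction and stays where it is left.
- lock_grip (a point): Grip point of the red grip of the transport lock, 120 mm above the table, 115 mm to the -x side of the mouth; same axes as the mouth. The grip is 18 mm along x, 14 mm along y, from 25 mm below to 16 mm above this point. A steel tongue 14 mm wide, 4 mm thick, its top 7.5 mm below this point, runs from it along +x to 26 mm from the mouth's centre line.
- teal_jar: Bystander: glaze jar with a teal lid, 51 mm across, 59 mm tall, loose, origin at its foot.
- yellow_jar: Bystander: yellow glaze jar with a black lid, 50 mm across, 65 mm tall, loose, origin at its foot.
- cup: Bystander: beige open cup, 69 mm across, 52 mm tall, loose, origin at its foot.
Things that resemble listed ones, but are neither listed nor needed, are in the scene too. What is shaped like the lid but turquoise is not meant.

How it is judged:
On the way, in this order (a step that is already met when the one before it is completed fails the run):
1. the transport lock is slid to its end stop (value of joint lock_slide above 0.056 m), for 0.2 s.
2. the lid is seated in the mouth, brim on the rim (value of joint lock_slide above 0.056 m and horizontal distance between lid_grip and mouth below 0.005 m and z of lid_grip in the frame of mouth between 0.02 and 0.0285 m), for 0.2 s.
At the end, for the whole second after the job is handed in: Slide within 4 mm of its end stop; lid seated (brim within 3.5 mm of the rim, 5 mm of centre, tilt under 0.07 rad), turned 0.45 to 0.75 rad clockwise with the ring pushed along to 0.27 to 0.68 rad and still; the gripper still holds it (over 2 N) (all of step 2 and angle between lid_grip's own z axis and vertical below 0.07 rad and angle between the x axis of lid_grip and the x axis of mouth, either way round between 0.45 and 0.75 rad and value of joint pulse_ring between 0.27 and 0.68 rad and velocity of joint pulse_ring between -0.1 and 0.1 rad/s and contact force between the fingers and lid above 2 N); the arm keeps its last pose, push and grip.
It fails at once if the lid is turned on into the lock (ring past 0.90 rad) (value of joint pulse_ring above 0.9 rad).
It fails at once if the teal-lidded jar is shoved more than 30 mm or tipped over (distance of teal_jar from where it was at the start of the episode above 0.03 m or angle between teal_jar's own z axis and vertical above 0.4 rad).
It fails at once if the yellow jar is shoved more than 30 mm or tipped over (distance of yellow_jar from where it was at the start of the episode above 0.03 m or angle between yellow_jar's own z axis and vertical above 0.4 rad).
It fails at once if the cup is shoved more than 30 mm or tipped over (distance of cup from where it was at the start of the episode above 0.03 m or angle between cup's own z axis and vertical above 0.4 rad).
It also fails if it takes over 51 s, if anything falls off the work surface, if the arm or the gripper's body presses on something with over 40 N, if the wrist force passes 120 N, or if a joint passes its speed limit or range.

## Working session

There is one attempt and no reset: what is moved stays moved. The work goes in short steps, Python scripts to look and compute and a tool call to move; the robot and the scene stay as the last step left them, time stands still between calls to the robot, and variables do not carry over. Pictures are saved under pics/ and viewed, at most 10 in all, crops included, and the job is handed in when it is done.

Besides the shell and the picture viewer there is one more tool, called as a command line: name --argument value ..., lists and objects as JSON in quotes. servo_tool: Moves the arm, as the interface text tells. Its arguments: {"type":"object","properties":{"series":{"type":"string"}},"required":["series"]}

```bash
mkdir -p pics
cat > h.py <<'E'
import numpy as np, cv2
from bench import ctrl
from scipy.spatial.transform import Rotation as R
def cam(n):
    c=ctrl.camera(n); c['f']=240/np.tan(np.radians(c['fovy'])/2); return c
def ray(c,u,v):
    d=np.array([(u-c['cx'])/c['f'],(v-c['cy'])/c['f'],1.]); E=c['extrinsics']; return E[:3,3],E[:3,:3]@d
def onz(c,u,v,z):
    o,d=ray(c,u,v); return o+d*(z-o[2])/d[2]
def cloud(c):
    v,u=np.mgrid[:480,:640]; z=c['z_map']; p=np.stack([(u-c['cx'])/c['f']*z,(v-c['cy'])/c['f']*z,z],-1)
    E=c['extrinsics']; P=p@E[:3,:3].T+E[:3,3]; P[z==0]=np.nan; return P
def save(c,n): cv2.imwrite('pics/'+n,c['img'][:,:,::-1])
E
python3 - <<'E'
from h import *
for n in('top','scene'):
    c=cam(n); save(c,n+'0.png'); print(n,c['f'],c['extrinsics'].round(3).tolist(),(c['z_map']>0).mean()); np.savez(''+n+'.npz',**c)
o=ctrl.get_obs(); print(o)
E
```

```text
top 491.8454883179389 [[-0.011, -0.997, 0.075, 0.455], [-1.0, 0.011, 0.007, 0.04], [-0.008, -0.075, -0.997, 1.205], [0.0, 0.0, 0.0, 1.0]] 0.99599609375
scene 579.3891950334141 [[0.874, -0.362, 0.323, 0.151], [-0.485, -0.677, 0.553, -0.651], [0.019, -0.641, -0.768, 1.064], [0.0, 0.0, 0.0, 1.0]] 0.9959440104166667
{'time_s': 0.1, 'q': array([ 1.11171996e+00,  1.81485246e-01,  1.60791093e+00, -2.95219489e-05,
        1.35377537e+00, -2.06308368e-01]), 'dq': array([ 0.00080508, -0.00205105,  0.00061475, -0.00088596,  0.00199633,
        0.00049834]), 'joint_efforts': array([-4.69025381e-04, -4.45882094e+01, -3.52236307e+01, -3.87014243e-04,
        4.19065953e-03, -2.67651996e-05]), 'eef_pos': array([0.14358912, 0.55631335, 0.25546239]), 'eef_rot': array([-2.44201682e-04,  1.26044611e-01,  9.92024260e-01, -7.50862704e-04]), 'wrist_force': array([-0.38768321,  0.06545353,  0.56554447]), 'torque': array([ 0.11133309, -0.0235962 , -0.04535901]), 'grasp_force': 0.0, 'opening': 1.0022010669399877}
```

View pics/top0.png

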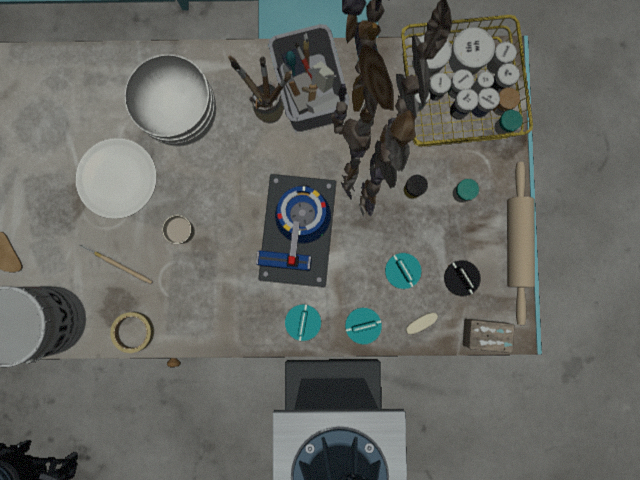

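View pics/scene0.png

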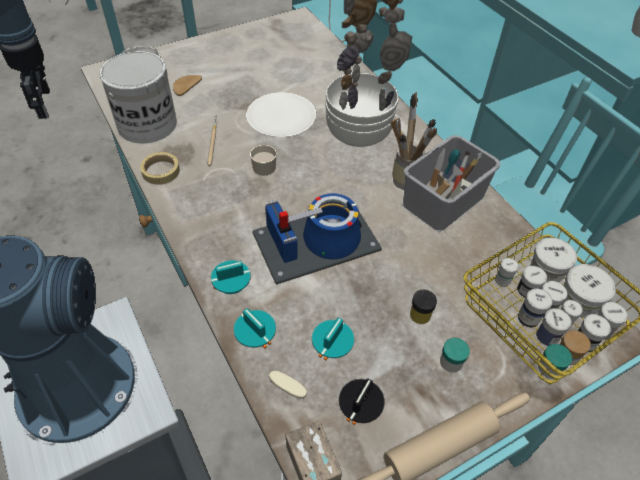

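The top view shows the mill mouth at about (303,212), the red lock grip at (292,261) and the black lid at (462,278) with its white pointer stripes. The jars are at (416,186) and (467,189), the cup at (178,229), and a hanging chime covers roughly (340–450, 0–215). The scene view shows the same objects, with the black lid at (362,400).

Run:
```python
from h import *
for n in('top','scene'):
    c=dict(np.load(n+'.npz')); c['f']=float(c['f']); P=cloud(c); hsv=cv2.cvtColor(c['img'],cv2.COLOR_RGB2HSV); H,S,V=[hsv[...,i].astype(int) for i in range(3)]
    X,Y,Z=P[...,0],P[...,1],P[...,2]
    # rough mill region
    u,v=(303,212) if n=='top' else (331,212)
    m=onz(c,u,v,.105); print(n,'mouth guess',m.round(4))
    near=np.hypot(X-m[0],Y-m[1])<.09
    rim=near&(Z>.098)&(Z<.112)&(np.hypot(X-m[0],Y-m[1])<.07)
    pts=P[rim]; 
    def circ(p):
        A=np.c_[2*p[:,:2],np.ones(len(p))]; s=np.linalg.lstsq(A,(p[:,:2]**2).sum(1),rcond=None)[0]; return s[:2],np.sqrt(s[2]+s[:2]@s[:2])
    k=(S>0); print('rim n',rim.sum(),pts.mean(0).round(4),'minEncl',cv2.minEnclosingCircle(pts[:,:2].astype(np.float32)))
    red=((H<6)|(H>174))&(S>170)&(V>90)
    num,lab,st,cen=cv2.connectedComponentsWithStats(red.astype(np.uint8))
    for i in range(1,num):
        if st[i,4]>8:
            q=P[lab==i]; 
            if np.nanmean(np.hypot(q[:,0]-m[0],q[:,1]-m[1]))<.2: print('red',cen[i].round(1),st[i,4],np.nanmedian(q,0).round(4),np.nanmin(q,0).round(3),np.nanmax(q,0).round(3))
    blue=(H>105)&(H<125)&(S>120)&(V>40)
    q=P[blue&(np.hypot(X-m[0],Y-m[1])<.2)&(Z>.08)&(np.hypot(X-m[0],Y-m[1])>.075)]; print('track',len(q),np.nanmedian(q,0).round(3),cv2.minAreaRect(q[:,:2].astype(np.float32)))
    # plate
    dark=(V<95)&(S<60)&(Z>.006)&(Z<.02)&(np.hypot(X-m[0],Y-m[1])<.22)
    print('plate',cv2.minAreaRect(P[dark][:,:2].astype(np.float32)))
    u,v=(462,278) if n=='top' else (362,400)
    l=onz(c,u,v,.03); r=np.hypot(X-l[0],Y-l[1])
    fin=(r<.06)&(Z>.05)&(Z<.07); print('lid fin',fin.sum(),cv2.minAreaRect(P[fin][:,:2].astype(np.float32)))
    w=fin&(V>150)&(S<60);w=(r<.04)&(V>150)&(S<70); vv,uu=np.nonzero(w)
    wp=np.array([onz(c,a,b,.062)[:2] for a,b in zip(uu,vv)]); print('white',w.sum(),wp.mean(0) if len(wp) else 0, cv2.minAreaRect(wp.astype(np.float32)) if len(wp) else 0)
    bk=(V<75)&(r<.08)&(Z<.04)&(Z>.015); print('lid brim',cv2.minEnclosingCircle(P[bk][:,:2].astype(np.float32)), np.nanmedian(Z[bk]))
    if n=='top':
        for a in((416,186),(467,189),(178,229)): print('obj',P[a[1],a[0]].round(3))
        hang=(Z>.13)&(X>.4)&(X<1.0)&(abs(Y)<.5); print('hang', [ (round(y,2),np.nanmin(X[hang&(abs(Y-y)<.025)]).round(3),np.nanmin(Z[hang&(abs(Y-y)<.025)]).round(3)) for y in np.arange(-.4,.45,.05) if (hang&(abs(Y-y)<.025)).sum()>5])
        big=np.hstack([cv2.resize(c['img'][170:300,240:350],None,fx=4,fy=4,interpolation=cv2.INTER_CUBIC),cv2.resize(c['img'][235:320,425:505],(320,520),interpolation=cv2.INTER_CUBIC)]); cv2.imwrite('pics/crop.png',big[:,:,::-1])
```

```text
top mouth guess [0.6178 0.0792 0.105 ]
rim n 1019 [0.621  0.0827 0.1059] minEncl ((0.6148075461387634, 0.08689858019351959), 0.06380221247673035)
red [322.9 204.4] 15 [0.6345 0.0339 0.1068] [0.63  0.029 0.102] [0.638 0.038 0.111]
red [279.1 215.7] 14 [0.6091 0.1333 0.1064] [0.605 0.129 0.104] [0.614 0.136 0.109]
red [291.2 259.7] 44 [0.5082 0.105  0.137 ] [0.502 0.098 0.133] [0.517 0.112 0.141]
track 492 [0.509 0.136 0.085] ((0.5107249617576599, 0.1254536360502243), (0.11589734256267548, 0.03369619697332382), 83.25847625732422)
plate ((0.6422603726387024, 0.051510728895664215), (0.24325475096702576, 0.3824385404586792), 83.48346710205078)
lid fin 180 ((0.4660004675388336, -0.2966172695159912), (0.05808829516172409, 0.016014909371733665), 30.190698623657227)
white 24 [ 0.46740296 -0.29272684] ((0.46847259998321533, -0.2906302213668823), (0.07614697515964508, 0.011266126297414303), 30.66164779663086)
lid brim ((0.4658512473106384, -0.29681840538978577), 0.043472498655319214) 0.02585246884531367
obj [ 0.682 -0.184  0.067]
obj [ 0.675 -0.306  0.057]
obj [0.591 0.383 0.03 ]
hang [(np.floa
[... 749 characters left out ...]
108 0.137]
red [349.5 223.5] 12 [0.6341 0.0317 0.1046] [0.631 0.026 0.103] [0.639 0.036 0.107]
track 301 [0.504 0.13  0.084] ((0.5094528794288635, 0.12114747613668442), (0.12356772273778915, 0.0326981358230114), 83.7996597290039)
plate ((0.6434711813926697, 0.08414371311664581), (0.1648145318031311, 0.37954989075660706), 82.2200698852539)
lid fin 252 ((0.46658286452293396, -0.298909991979599), (0.05881713703274727, 0.015052986331284046), 30.721214294433594)
white 105 [ 0.44783667 -0.32918784] ((0.4624294638633728, -0.3279675245285034), (0.09158915281295776, 0.04836712032556534), 37.372947692871094)
lid brim ((0.46643564105033875, -0.3000112473964691), 0.04372900724411011) 0.02391222897003653
```

View pics/crop.png

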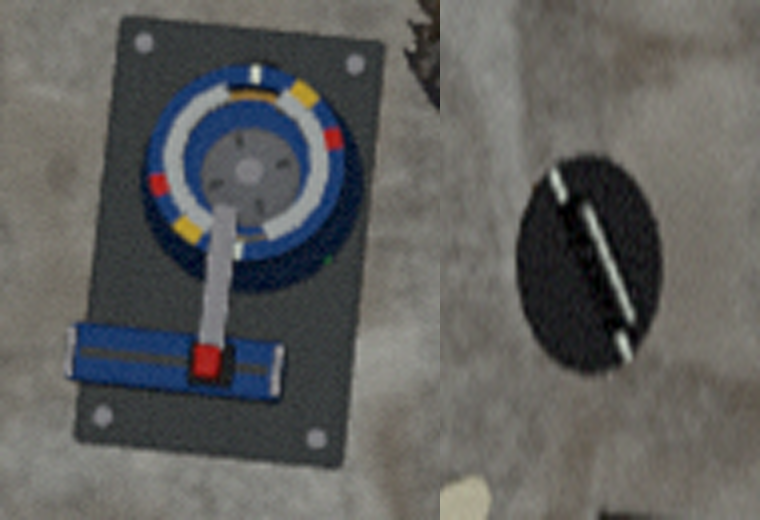

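The crop shows white marks at the two slots, yellow and red marks clockwise from them, the tongue across the mouth, and the lid fin pointing up and to the left. I'll check the chime's clearance before moving.

Run:
```python
from h import *
c=dict(np.load('top.npz')); c['f']=float(c['f']); P=cloud(c); s=dict(np.load('scene.npz')); s['f']=float(s['f']); Q=cloud(s)
A=np.vstack([P.reshape(-1,3),Q.reshape(-1,3)]); A=A[(A[:,2]>.2)&(A[:,0]>.35)&(A[:,0]<1)]
for x in np.arange(.4,.9,.05):
  for y in np.arange(-.4,.4,.05):
    k=A[(abs(A[:,0]-x)<.025)&(abs(A[:,1]-y)<.025)]
    if len(k)>3: print(round(x,2),round(y,2),len(k),k[:,2].min().round(2),k[:,2].max().round(2))
# jitter test of mill yaw: tongue/slots
print(onz(c,291.2,259.7,.136), onz(s,283.5,213,.136))
```

```text
0.55 -0.05 536 0.52 0.88
0.55 -0.0 2904 0.48 0.89
0.6 -0.05 2381 0.47 0.9
0.6 -0.0 4575 0.46 0.9
0.65 -0.05 2285 0.46 0.9
0.65 -0.0 2246 0.6 0.89
0.7 -0.0 183 0.65 0.81
0.8 0.15 24 0.21 0.22
0.85 0.15 97 0.2 0.23
0.85 0.2 6 0.21 0.22
[0.50878694 0.10466009 0.136     ] [0.50872883 0.10116794 0.136     ]
```

servo_tool --series "1 0 0 -0.05 0 0 0; 1 0 0 -0.05 0 0 -4; 1 0 0 -0.05 0 0 -8;1 0 0 -0.05 0 0 -8"

```text
time_s: 0.43
eef_pos: [0.1439, 0.557, 0.3071]
eef_rot: [0.0, 0.055, 0.998, 0.001]
wrist_force: [-0.4, -0.5, -0.9]
opening: 0.451
grasp_force: 0.0
```

servo_tool --series "1 -.03 -.03 .01 0 0 0;1 -.06 -.065 .02 0 0 0;1 -.085 -.095 .02 0 0 0;1 -.11 -.125 .03 0 0 0;1 -.14 -.155 .03 0 0 0;1 -.165 -.18 .035 0 0 0;1 -.19 -.21 .04 0 0 0;1 -.22 -.24 .045 0 0 0;1 -.245 -.27 .05 0 0 0;1 -.27 -.3 .055 0 0 0;1 -.29 -.32 .06 0 0 0;1 -.29 -.32 .06 0 0 0"

```text
time_s: 1.43
eef_pos: [0.3975, 0.2021, 0.2446]
eef_rot: [-0.001, 0.06, 0.998, -0.001]
wrist_force: [0.2, 0.3, 0.2]
opening: -0.002
grasp_force: 0.0
```

servo_tool --series "1 -.02 -.025 .005 0 0 0;1 -.04 -.05 .01 0 0 0;1 -.06 -.075 .01 0 0 0;1 -.08 -.09 .02 0 0 0;1 -.1 -.11 .025 0 0 0;1 -.12 -.13 .025 0 0 0;1 -.12 -.135 .025 0 0 0;1 -.12 -.135 .025 0 0 0"

```text
time_s: 2.1
eef_pos: [0.4995, 0.0575, 0.2203]
eef_rot: [-0.001, 0.058, 0.998, 0.0]
wrist_force: [-0.9, 0.1, -1.1]
opening: 0.001
grasp_force: 0.0
```

Run:
```python
from h import *
o=ctrl.get_obs(); print(o['eef_pos'],o['q'],R.from_quat(o['eef_rot'][[1,2,3,0]]).as_matrix().round(3).tolist())
c=cam('scene'); save(c,'s1.png')
```

```text
[0.49952071 0.05750514 0.22030145] [-1.21845229e-01  5.65134663e-02  1.82067021e+00 -2.66604592e-05
  1.26670359e+00 -1.57572902e+00] [[-0.993, 0.117, -0.002], [0.117, 0.993, 0.0], [0.002, -0.0, -1.0]]
```

View pics/s1.png

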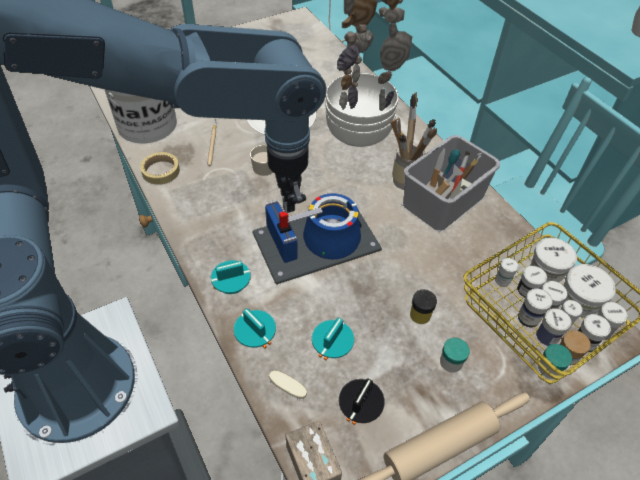

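The scene view shows the shut gripper at about (288,195), on the near side of the red grip at (283,218). The wrist, at (300,90), is left of the chime at (350,90).

servo_tool --series "1 -.005 0 .03 0 0 0;1 -.005 0 .06 0 0 0;1 -.005 0 .08 0 0 0;1 -.005 0 .09 0 0 0;1 -.005 0 .09 0 0 0;1 -.005 .005 .09 0 0 0;1 -.005 .01 .09 0 0 0;1 -.005 .015 .09 0 0 0;1 -.005 .02 .09 0 0 0;1 -.005 .025 .09 0 0 0;1 -.005 .03 .09 0 0 0"

```text
time_s: 3.07
eef_pos: [0.5088, 0.088, 0.1321]
eef_rot: [0.001, 0.056, 0.998, -0.0]
wrist_force: [0.2, -2.7, 1.7]
opening: -0.001
grasp_force: 0.9
```

Run:
```python
from h import *
P=cloud(cam('scene')); T=cloud(cam('top'))
for A in (P,T):
  A=A.reshape(-1,3);A=A[(A[:,2]>.2)]
  for x in np.arange(.2,.75,.05):
    k=A[(abs(A[:,0]-x)<.025)&(abs(A[:,1]-.05)<.15)]
    if len(k)>3:
        a=k[k[:,1]>.03]; print(round(x,2),len(k),k.min(0).round(2),k.max(0).round(2),'left',a.max(0).round(2) if len(a) else '')
```

```text
0.2 3767 [0.18 0.04 0.57] [0.22 0.1  0.72] left [0.22 0.1  0.72]
0.25 3783 [0.23 0.04 0.53] [0.27 0.16 0.68] left [0.27 0.16 0.68]
0.3 3054 [0.28 0.04 0.46] [0.32 0.16 0.64] left [0.32 0.16 0.64]
0.35 2830 [0.33 0.03 0.45] [0.37 0.15 0.6 ] left [0.37 0.15 0.6 ]
0.4 2349 [0.38 0.03 0.42] [0.42 0.16 0.56] left [0.42 0.16 0.56]
0.45 2759 [0.43 0.02 0.24] [0.47 0.15 0.52] left [0.47 0.15 0.52]
0.5 3973 [0.48 0.02 0.2 ] [0.52 0.15 0.49] left [0.52 0.15 0.49]
0.55 1803 [ 0.53 -0.03  0.21] [0.57 0.15 0.67] left [0.55 0.15 0.47]
0.6 2065 [ 0.58 -0.05  0.46] [0.62 0.01 0.66] left 
0.65 1075 [ 0.63 -0.05  0.46] [0.66 0.02 0.66] left 
0.25 3783 [0.24 0.04 0.58] [0.27 0.17 0.67] left [0.27 0.17 0.67]
0.3 5028 [0.28 0.04 0.53] [0.32 0.16 0.65] left [0.32 0.16 0.65]
0.35 3819 [0.33 0.04 0.51] [0.37 0.16 0.6 ] left [0.37 0.16 0.6 ]
0.4 2439 [0.38 0.04 0.43] [0.42 0.16 0.56] left [0.42 0.16 0.56]
0.45 1427 [0.43 0.03 0.4 ] [0.47 0.15 0.52] left [0.47 0.15 0.52]
0.5 2792 [0.48 0.03 0.22] [0.52 0.15 0.5 ] left [0.52 0.15 0.5 ]
0.55 3563 [ 0.53 -0.03  0.41] [0.57 0.15 0.89] left [0.56 0.15 0.47]
0.6 4877 [ 0.58 -0.05  0.48] [0.62 0.02 0.9 ] left 
0.65 3479 [ 0.63 -0.05  0.47] [0.67 0.03 0.9 ] left 
0.7 185 [ 0.68 -0.    0.65] [0.69 0.01 0.81] left
```

servo_tool --series "1 0 .005 0 0 0 0;1 0 .01 0 0 0 0;1 0 .015 0 0 0 0;1 0 .02 0 0 0 0;1 0 .025 0 0 0 0;1 0 .03 0 0 0 0;1 0 .035 0 0 0 0;1 0 .038 0 0 0 0;1 0 .038 0 0 0 0"

```text
time_s: 3.92
eef_pos: [0.5124, 0.1262, 0.1312]
eef_rot: [-0.0, 0.056, 0.998, 0.0]
wrist_force: [0.8, -0.4, -0.5]
opening: 0.005
grasp_force: 0.0
```

Run:
```python
from h import *
for n in('top','scene'):
  P=cloud(cam(n)).reshape(-1,3)
  k=P[(P[:,0]>.52)&(P[:,0]<.75)&(P[:,1]>-.1)&(P[:,1]<.07)&(P[:,2]>.44)]
  for z in(.46,.48,.5,.52,.54,.56,.58,.6): 
    a=k[abs(k[:,2]-z)<.01]; print(z,len(a),a[:,:2].min(0).round(3) if len(a) else '',a[:,:2].max(0).round(3) if len(a) else '')
  t=ctrl.get_obs()['eef_pos']
  for z in np.arange(.14,.54,.04):
    a=P[(abs(P[:,2]-z)<.02)&(abs(P[:,0]-t[0])<.06)&(abs(P[:,1]-t[1])<.1)]
    if len(a): print('arm',z.round(2),(a.min(0)-t).round(3),(a.max(0)-t).round(3))
```

```text
0.46 70 [ 0.52  -0.036] [0.636 0.07 ]
0.48 66 [ 0.521 -0.039] [0.646 0.07 ]
0.5 104 [ 0.553 -0.04 ] [0.645 0.009]
0.52 39 [ 0.559 -0.04 ] [0.633 0.009]
0.54 34 [ 0.553 -0.041] [0.624 0.01 ]
0.56 136 [ 0.546 -0.034] [0.617 0.008]
0.58 117 [ 0.542 -0.033] [0.615 0.005]
0.6 124 [ 0.55  -0.044] [0.655 0.022]
arm 0.18 [-0.018 -0.06   0.057] [ 0.005 -0.057  0.068]
arm 0.22 [-0.016 -0.057  0.07 ] [-0.016 -0.057  0.07 ]
arm 0.42 [-0.06  -0.064  0.27 ] [0.046 0.06  0.309]
arm 0.46 [-0.06  -0.063  0.309] [0.043 0.065 0.349]
arm 0.5 [-0.06  -0.059  0.349] [0.001 0.061 0.378]
0.46 160 [ 0.52  -0.044] [0.636 0.07 ]
0.48 249 [ 0.52  -0.047] [0.646 0.069]
0.5 281 [ 0.552 -0.047] [0.647 0.006]
0.52 174 [ 0.555 -0.045] [0.631 0.01 ]
0.54 335 [ 0.553 -0.048] [0.653 0.007]
0.56 425 [ 0.544 -0.051] [0.66  0.001]
0.58 863 [ 0.544 -0.051] [0.66  0.005]
0.6 550 [ 0.557 -0.049] [0.66 0.02]
arm 0.14 [-0.017 -0.034 -0.01 ] [0.008 0.036 0.029]
arm 0.18 [-0.02  -0.063  0.03 ] [0.017 0.042 0.069]
arm 0.22 [-0.037 -0.063  0.069] [0.027 0.015 0.109]
arm 0.26 [-0.038 -0.042  0.109] [0.033 0.014 0.149]
arm 0.3 [-0.04  -0.042  0.149] [0.038 0.022 0.189]
arm 0.34 [-0.038 -0.042  0.189] [0.029 0.007 0.229]
arm 0.38 [-0.05  -0.066  0.229] [ 0.038 -0.015  0.269]
arm 0.42 [-0.06  -0.069  0.269] [0.046 0.045 0.309]
arm 0.46 [-0.06  -0.067  0.309] [0.044 0.059 0.349]
arm 0.5 [-0.06  -0.063  0.349] [-0.008  0.059  0.375]
```

servo_tool --series "1 0 .004 0 0 0 0;1 0 .007 0 0 0 0;1 0 .01 0 0 0 0;1 0 .013 0 0 0 0;1 0 .013 0 0 0 0"

```text
time_s: 4.43
eef_pos: [0.5131, 0.1344, 0.131]
eef_rot: [-0.001, 0.056, 0.998, -0.004]
wrist_force: [-4.3, -22.4, 4.6]
opening: -0.002
grasp_force: 11.1
```

```bash
cat > red.py <<'E'
from h import *
for n in('top','scene'):
    c=cam(n); P=cloud(c); hsv=cv2.cvtColor(c['img'],cv2.COLOR_RGB2HSV); H,S,V=[hsv[...,i].astype(int) for i in range(3)]
    red=((H<6)|(H>174))&(S>170)&(V>90)&(abs(P[...,0]-.51)<.04)&(P[...,1]>.07)&(P[...,1]<.22)&(P[...,2]>.09)
    q=P[red]; print(n,len(q),np.median(q,0).round(4) if len(q) else '')
E
python3 red.py
```

```text
top 0 
scene 0
```

servo_tool --series "1 0 -.005 0 0 0 0;1 0 -.02 0 0 0 0;0.5 0 -.03 -.02 0 0 0;-1 0 -.03 -.05 0 0 0;-1 0.03 -.06 -.08 0 0 -6;-1 0.05 -.1 -.08 0 0 -13;-1 0.06 -.14 -.08 0 0 -20;-1 0.06 -.18 -.08 0 0 -27;-1 0.06 -.22 -.08 0 0 -34;-1 0.06 -.26 -.08 0 0 -37;-1 0.06 -.26 -.08 0 0 -37"

```text
time_s: 5.45
eef_pos: [0.4247, -0.1146, 0.2118]
eef_rot: [0.001, -0.266, 0.964, -0.0]
wrist_force: [1.3, -0.1, 0.5]
opening: 0.995
grasp_force: 0.0
```

```bash
python3 red.py; python3 -c "
from h import *
o=ctrl.get_obs(); print(o['eef_pos'],o['q'].round(2),R.from_quat(o['eef_rot'][[1,2,3,0]]).as_matrix().round(3).tolist())"
```

```text
top 47 [0.5132 0.157  0.1361]
scene 0 
[ 0.42486535 -0.11732461  0.21188936] [-0.54 -0.08  1.98 -0.    1.25 -2.64] [[-0.864, -0.503, 0.001], [-0.503, 0.864, -0.002], [-0.0, -0.002, -1.0]]
```

servo_tool --series "-1 .01 -.035 0 0 0 0;-1 .02 -.07 0 0 0 0;-1 .03 -.105 .01 0 0 0;-1 .045 -.14 .03 0 0 0;-1 .055 -.165 .06 0 0 0;-1 .055 -.177 .08 0 0 0;-1 .055 -.177 .09 0 0 0;-1 .055 -.177 .09 0 0 0;-1 .055 -.177 .09 0 0 0"

```text
time_s: 6.3
eef_pos: [0.4674, -0.292, 0.121]
eef_rot: [-0.0, -0.264, 0.965, 0.001]
wrist_force: [0.3, 0.4, -0.2]
opening: 1.0
grasp_force: 0.0
```

Run:
```python
from h import *
o=ctrl.get_obs(); M=R.from_quat(o['eef_rot'][[1,2,3,0]]).as_matrix()
c=ctrl.camera('wrist'); save(c,'w1.png'); f=240/np.tan(np.radians(c['fovy'])/2)
print(o['eef_pos'],np.degrees(np.arctan2(-M[0,1],M[1,1])), 'delta tool',M.T@(np.array([.4663,-.2982,.055])-o['eef_pos']),c['fovy'],c['cx'],c['cy'],c['T_tool_cam'].round(3).tolist())
```

```text
[ 0.46741052 -0.29199856  0.12102419] 30.5589707861731 delta tool [ 0.00410507 -0.0049115   0.06601447] 65.70646984690485 321.91533151968775 238.85268471024162 [[-0.001, -0.957, -0.292, 0.075], [1.0, -0.001, -0.001, 0.0], [0.0, -0.292, 0.957, -0.119], [0.0, 0.0, 0.0, 1.0]]
```

View pics/w1.png

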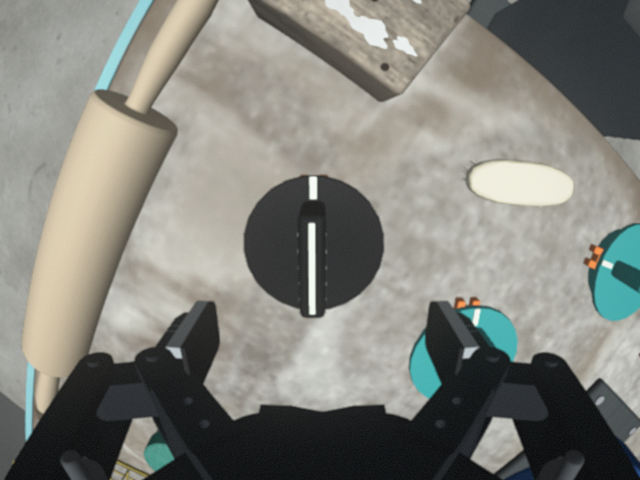

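The wrist view shows the black lid centred at about (313,245), with its fin parallel to the finger pads. The fin is 10 px left of centre, which agrees with the computed −5 mm in tool y.

servo_tool --series "-1 .004 -.005 .01 0 0 0;-1 .004 -.005 .03 0 0 0;-1 .004 -.005 .05 0 0 0;-1 .004 -.005 .06 0 0 0;-1 .004 -.005 .066 0 0 0;-1 .004 -.005 .066 0 0 0;1 .004 -.005 .066 0 0 0;1 .004 -.005 .066 0 0 0;1 .004 -.005 .066 0 0 0;1 .004 -.005 .066 0 0 0;1 .004 -.005 .066 0 0 0;1 .004 -.005 .066 0 0 0"

```text
time_s: 7.35
eef_pos: [0.4667, -0.3001, 0.0558]
eef_rot: [0.0, -0.263, 0.965, -0.0]
wrist_force: [-2.8, 3.4, 10.7]
opening: 0.157
grasp_force: 58.3
```

servo_tool --series "1 0 0 0 0 0 0;1 0 0 -.02 0 0 0;1 0 0 -.05 0 0 0;1 0 0 -.08 0 0 0;1 0 0 -.11 0 0 0;1 0 0 -.13 0 0 0;1 0 0 -.13 0 0 0;1 0 0 -.13 0 0 0"

```text
time_s: 8.02
eef_pos: [0.4669, -0.3004, 0.186]
eef_rot: [0.001, -0.263, 0.965, -0.001]
wrist_force: [1.0, -0.3, -1.8]
opening: 0.156
grasp_force: 58.8
```

```bash
cat > st.py <<'E'
from h import *
import sys
o=ctrl.get_obs(); M=R.from_quat(o['eef_rot'][[1,2,3,0]]).as_matrix()
t=np.array([float(a) for a in sys.argv[1:4]]); print(o['time_s'],o['eef_pos'].round(4),'yaw',np.degrees(np.arctan2(-M[0,1],M[1,1])).round(2),'tilt',M[:2,2].round(4),'delta',(M.T@(t-o['eef_pos'])).round(4),o['wrist_force'].round(1),o['torque'].round(2),o['opening'],o['grasp_force'])
E
python3 st.py .46 .09 .19
```

```text
8.0167 [ 0.4669 -0.3004  0.186 ] yaw 30.52 tilt [ 0.0016 -0.0017] delta [-0.1923  0.3398 -0.0046] [ 1.  -0.3 -1.8] [-0.04 -0.01 -0.02] 0.15624338884633018 58.83849263191223
```

servo_tool --series "1 -.015 .025 -.005 0 0 2;1 -.03 .055 -.01 0 0 6;1 -.045 .085 -.015 0 0 10;1 -.065 .115 -.015 0 0 14;1 -.08 .145 -.015 0 0 18;1 -.1 .175 -.015 0 0 22;1 -.115 .205 -.015 0 0 26;1 -.135 .235 -.015 0 0 30;1 -.15 .265 -.015 0 0 34;1 -.165 .295 -.015 0 0 37;1 -.18 .325 -.015 0 0 37.1;1 -.192 .34 -.015 0 0 37.1"

```text
time_s: 9.02
eef_pos: [0.4566, 0.0934, 0.1977]
eef_rot: [-0.003, 0.057, 0.998, 0.0]
wrist_force: [-0.3, 0.5, -2.1]
opening: 0.152
grasp_force: 59.0
```

servo_tool --series "1 0 0 0 0 0 0;1 0 0 0 0 0 0;1 0 0 0 0 0 0"

```text
time_s: 9.27
eef_pos: [0.4584, 0.0899, 0.1988]
eef_rot: [-0.001, 0.057, 0.998, -0.0]
wrist_force: [-0.5, 0.6, -2.1]
opening: 0.155
grasp_force: 59.1
```

```bash
python3 st.py .6218 .082 .17
python3 - <<'E'
from h import *
o=ctrl.get_obs(); c=ctrl.camera('wrist'); save(c,'w2.png'); np.savez('w2.npz',pos=o['eef_pos'],rot=o['eef_rot'],**c)
E
```

```text
9.2667 [0.4584 0.0899 0.1988] yaw -6.57 tilt [-0.0028 -0.0003] delta [-0.1633  0.0108  0.0283] [-0.5  0.6 -2.1] [-0.01  0.01  0.05] 0.15472484632756658 59.086684584617615
```

View pics/w2.png

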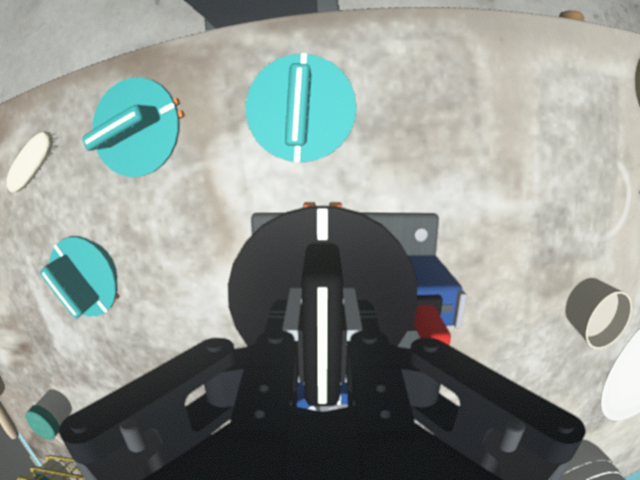

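The wrist view shows the lid held straight: the fin stripe lies along column 322, and the brim edge runs through (322,208), (228,288) and (417,288). I'll compute the lid centre in tool coordinates and refine the mouth estimate.

Run:
```python
from h import *
c=dict(np.load('w2.npz')); f=240/np.tan(np.radians(float(c['fovy']))/2); T=c['T_tool_cam']
g=cv2.cvtColor(c['img'],cv2.COLOR_RGB2GRAY)
def tool(u,v,z):
    d=np.array([u-c['cx'],v-c['cy']]); r=np.hypot(*d); a=r/f; ray=T[:3,:3]@np.r_[d/r*np.sin(a),np.cos(a)]; o=T[:3,3]; return (o+ray*(z-o[2])/ray[2])[:2]
# edge of dark disc, scan radially from (322,285) in upper/side directions
pts=[]
for th in np.radians(np.r_[185:260:5,280:330:5]):
    for r in range(70,115):
        u,v=322+r*np.cos(th),285+r*np.sin(th)
        if g[int(round(v)),int(round(u))]>70: pts.append((u,v)); break
for z in(.0298,.0335):
    p=np.array([tool(u,v,z) for u,v in pts]); 
    A=np.c_[2*p,np.ones(len(p))]; b=(p**2).sum(1)
    k=np.ones(len(p),bool)
    for _ in range(4):
        s=np.linalg.lstsq(A[k],b[k],rcond=None)[0]; rad=np.sqrt(s[2]+s[:2]@s[:2]); e=abs(np.hypot(*(p-s[:2]).T)-rad); k=e<max(.001,2*np.median(e))
    print(z,s[:2].round(4),rad.round(4),k.sum(),len(p))
# mouth: circle from initial images, rim outer edge & red/yellow/white marks
for n in('top','scene'):
    c=dict(np.load(n+'.npz')); c['f']=float(c['f']); P=cloud(c); hsv=cv2.cvtColor(c['img'],cv2.COLOR_RGB2HSV); H,S,V=[hsv[...,i].astype(int) for i in range(3)]
    D=np.hypot(P[...,0]-.6218,P[...,1]-.082)
    for nm,m in(('red',((H<6)|(H>174))&(S>150)&(V>80)),('yel',(H>18)&(H<30)&(S>140)&(V>120))):
        m=m&(D>.035)&(D<.07)&(P[...,2]>.095); num,lab,st,cen=cv2.connectedComponentsWithStats(m.astype(np.uint8))
        C=[onz(c,*cen[i],.1055)[:2] for i in range(1,num) if st[i,4]>5]
        if len(C)==2:
            d=C[0]-C[1]; print(n,nm,'centre',((C[0]+C[1])/2).round(4),'r',(np.hypot(*d)/2).round(4),'ang',np.degrees(np.arctan2(d[1],d[0])).round(2))
        else: print(n,nm,np.round(C,4).tolist())
```

```text
0.0298 [-0.0107  0.0021] 0.0502 17 25
0.0335 [-0.0128  0.0022] 0.0514 17 25
top red centre [0.6222 0.0833] r 0.051 ang -75.74
top yel centre [0.622  0.0832] r 0.0508 ang -40.92
scene red centre [0.6217 0.0806] r 0.0509 ang 103.48
scene yel centre [0.6218 0.081 ] r 0.0505 ang 139.29
```

Run:
```python
from h import *
from scipy.optimize import least_squares
c=dict(np.load('w2.npz')); f=240/np.tan(np.radians(float(c['fovy']))/2); T=c['T_tool_cam']
g=cv2.GaussianBlur(cv2.cvtColor(c['img'],cv2.COLOR_RGB2GRAY),(3,3),0)
print([int(x) for x in g[196:216,300]],[int(x) for x in g[285,218:240]],[int(x) for x in g[285,405:428]],[int(x) for x in g[230,232:262]])
def tool(u,v,z):
    d=np.array([u-c['cx'],v-c['cy']]); r=np.hypot(*d); a=r/f; ray=T[:3,:3]@np.r_[d/r*np.sin(a),np.cos(a)]; o=T[:3,3]; return (o+ray*(z-o[2])/ray[2])[:2]
pts=[]
for th in np.radians(np.r_[182:262:4,278:352:4]):
    pr=np.array([g[int(round(285+r*np.sin(th))),int(round(322+r*np.cos(th)))] for r in range(68,112)],int)
    i=np.argmax(np.diff(pr)>8) ; pts.append((322+(68.5+i)*np.cos(th),285+(68.5+i)*np.sin(th)))
    
p=np.array([tool(u,v,.031) for u,v in pts])
s=least_squares(lambda q:np.hypot(*(p-q[:2]).T)-.0435,[0,0],loss='cauchy',f_scale=.001); print(s.x.round(4),(1e3*s.fun).round(1))
s=least_squares(lambda q:np.hypot(*(p-q[:2]).T)-q[2],[0,0,.0435],loss='cauchy',f_scale=.001); print(s.x.round(4))
```

```text
[225, 225, 225, 225, 226, 227, 227, 228, 229, 229, 219, 187, 134, 87, 67, 68, 73, 74, 74, 74] [235, 236, 236, 236, 236, 236, 236, 235, 220, 174, 115, 76, 63, 63, 62, 62, 62, 62, 62, 62, 62, 62] [50, 49, 50, 50, 51, 51, 50, 50, 50, 50, 50, 50, 51, 53, 54, 56, 56, 56, 55, 55, 55, 57, 58] [196, 199, 203, 207, 211, 214, 215, 216, 217, 218, 219, 221, 223, 224, 226, 228, 229, 225, 204, 163, 124, 106, 102, 95, 83, 72, 65, 65, 67, 69]
[-0.0006  0.0002] [ -0.5  -1.1  -0.7  -0.3  -0.7  -0.7  -0.3   0.1  -0.3   0.2   0.6   0.5
   0.1   0.4   1.1   0.2  -0.    0.2  -0.1   0.5   0.5   0.4  -0.2  -0.
  -0.3  -0.1   0.8   0.   -0.4   0.1   0.1  -0.4  -0.4  -0.5  -1.   -1.
   0.3 -10.5 -11. ]
[ 0.0012 -0.0001  0.042 ]
```

servo_tool --series "1 -.02 .004 0.005 0 0 0.3;1 -.045 .007 .01 0 0 0.3;1 -.07 .01 .015 0 0 0.3;1 -.095 .013 .018 0 0 .3;1 -.12 .014 .018 0 0 .3;1 -.14 .014 .018 0 0 .3;1 -.155 .012 .018 0 0 .3;1 -.163 .009 .018 0 0 .3;1 -.163 .009 .018 0 0 .3;1 -.163 .009 .018 0 0 .3;1 -.163 .009 .018 0 0 .3"

```text
time_s: 10.23
eef_pos: [0.6212, 0.0803, 0.1818]
eef_rot: [-0.001, 0.06, 0.998, 0.0]
wrist_force: [-0.0, 0.9, -2.2]
opening: 0.153
grasp_force: 59.1
```

```bash
python3 st.py .6215 .0803 .141
python3 - <<'E'
from h import *
c=cam('scene'); im=c['img'][90:290,200:440]; cv2.imwrite('pics/s3.png',cv2.resize(im,None,fx=3,fy=3,interpolation=cv2.INTER_CUBIC)[:,:,::-1])
E
```

```text
10.2333 [0.6212 0.0803 0.1818] yaw -6.93 tilt [-0.0015  0.0002] delta [-0.0004  0.0001  0.0408] [-0.   0.9 -2.2] [ 0.03  0.05 -0.01] 0.15298683107076777 59.111546874046326
```

View pics/s3.png

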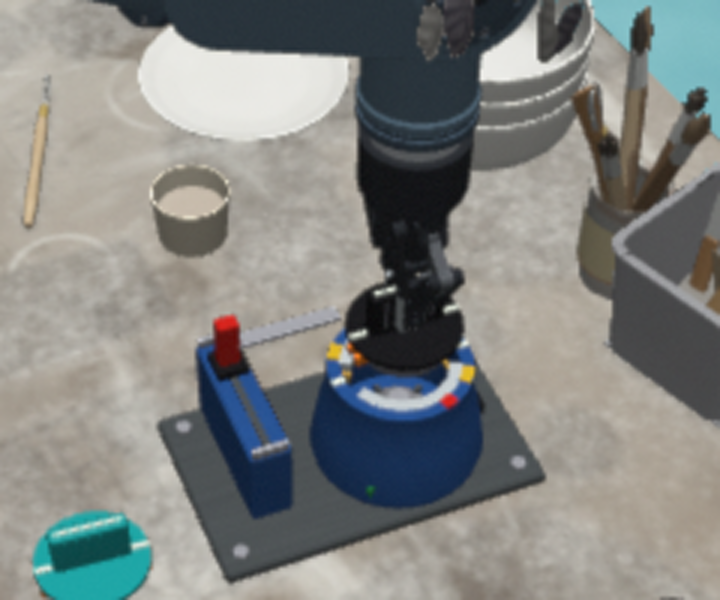

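The view shows the red slide at the far end of its track (228,345), its tongue clear, and the lid hovering over the mouth. I'll lower it in slow steps.

servo_tool --series "1 0 0 .006 0 0 0;1 0 0 .012 0 0 0;1 0 0 .016 0 0 0;1 0 0 .02 0 0 0;1 0 0 .023 0 0 0;1 0 0 .026 0 0 0;1 0 0 .026 0 0 0"

```text
time_s: 10.87
eef_pos: [0.6218, 0.0807, 0.1554]
eef_rot: [-0.001, 0.06, 0.998, -0.0]
wrist_force: [-0.4, 0.5, -1.2]
opening: 0.153
grasp_force: 59.1
```

```bash
python3 st.py .6215 .0803 .141
```

```text
10.8667 [0.6218 0.0807 0.1554] yaw -6.88 tilt [-0.0013  0.0001] delta [ 0.0002 -0.0004  0.0144] [-0.4  0.5 -1.2] [-0.02 -0.01  0.02] 0.15289593137448437 59.11168992519379
```

servo_tool --series "1 0 0 .003 0 0 0;1 0 0 .006 0 0 0;1 0 0 .009 0 0 0;1 0 0 .011 0 0 0;1 0 0 .013 0 0 0;1 0 0 .0145 0 0 0;1 0 0 .0155 0 0 0;1 0 0 .0155 0 0 0;1 0 0 .0155 0 0 0"

```text
time_s: 11.62
eef_pos: [0.6223, 0.0806, 0.1409]
eef_rot: [0.0, 0.06, 0.998, 0.0]
wrist_force: [0.0, 0.2, -2.1]
opening: 0.155
grasp_force: 59.1
```

```bash
python3 st.py .6215 .0803 .141
```

```text
11.6167 [0.6223 0.0806 0.1409] yaw -6.88 tilt [0.0003 0.    ] delta [ 0.0008 -0.0004 -0.0001] [ 0.   0.2 -2.1] [ 0.05 -0.01 -0.01] 0.15490098388564633 59.0791654586792
```

servo_tool --series "1 0 0 .001 0 0 0;1 0 0 .002 0 0 0;1 0 0 .003 0 0 0;1 0 0 .003 0 0 0;1 0 0 .003 0 0 0;1 0 0 .003 0 0 0"

```text
time_s: 12.12
eef_pos: [0.6224, 0.0806, 0.1408]
eef_rot: [0.0, 0.06, 0.998, -0.0]
wrist_force: [-9.4, -0.8, 17.0]
opening: 0.153
grasp_force: 61.9
```

servo_tool --series "1 0 0 -.002 0 0 0;1 0 0 -.002 0 0 3;1 0 0 -.002 0 0 7;1 0 0 -.002 0 0 11;1 0 0 -.002 0 0 15;1 0 0 -.002 0 0 18;1 0 0 -.002 0 0 20;1 0 0 -.002 0 0 20;1 0 0 -.002 0 0 20"

```text
time_s: 12.87
eef_pos: [0.6226, 0.0817, 0.1408]
eef_rot: [0.0, 0.232, 0.973, 0.001]
wrist_force: [-2.1, 4.7, 6.1]
opening: 0.151
grasp_force: 60.3
```

```bash
python3 st.py .6222 .0806 .141
```

```text
12.8667 [0.6226 0.0817 0.1408] yaw -26.8 tilt [0.0012 0.0013] delta [-0.0001 -0.0012 -0.0002] [-2.1  4.7  6.1] [0.66 0.49 0.23] 0.15094230841283193 60.2515983581543
```

servo_tool --series "1 0 0 0 0 0 3;1 0 0 0 0 0 6;1 0 0 0 0 0 9;1 0 0 0 0 0 12;1 0 0 0 0 0 14;1 0 0 0 0 0 14.5;1 0 0 0 0 0 14.5;1 0 0 0 0 0 14.5;1 0 0 0 0 0 14.5;1 0 0 0 0 0 14.5"

```text
time_s: 13.7
eef_pos: [0.6228, 0.0814, 0.1408]
eef_rot: [0.001, 0.352, 0.936, 0.001]
wrist_force: [-0.8, 4.0, 6.2]
opening: 0.155
grasp_force: 60.2
```

```bash
python3 st.py .6222 .0806 .141
python3 - <<'E'
from h import *
o=ctrl.get_obs();c=ctrl.camera('wrist'); np.savez('w4.npz',**c); w=c['img']; s=cam('scene')['img'][140:270,270:400]
cv2.imwrite('pics/f.png',np.hstack([cv2.resize(w,(480,360)),cv2.resize(s,(310,360),interpolation=cv2.INTER_CUBIC)])[:,:,::-1])
E
python3 red.py
```

```text
13.7 [0.6228 0.0814 0.1408] yaw -41.26 tilt [0.0016 0.0008] delta [-0.0001 -0.001  -0.0002] [-0.8  4.   6.2] [0.55 0.36 0.43] 0.15533552985584143 60.21610200405121
top 0 
scene 89 [0.5125 0.1485 0.1231]
```

View pics/f.png

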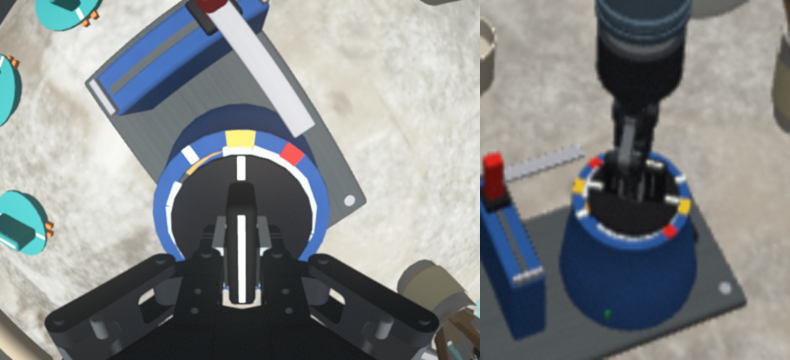

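The lid's white pointer at (240,165) is centred on the yellow mark at (240,138). The brim is seated, the slide is at its stop and the gripper is holding at 60 N, so I'll hand in.

```bash
python3 -c "
from bench import ctrl
print(ctrl.hand_in())"
```

```text
the job is handed in; nothing more can be done
None
```

I handed the job in with the lock slide at its end stop and the lid seated and held on the middle of the yellow mark (about 0.6 rad clockwise, 60 N grip); the hand-in gave no verdict.

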